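Wipe the lens offcuts off the chipping plate

TASK

Take the scraper block from its stand, set its blade down on the chipping plate behind the lens offcuts and, pressing lightly all the way (never hard: the plate scratches and the blade depth is not known), wipe all five offcuts over the open edge into the tray. Use only the scraper on the offcuts, never the gripper, then hang the scraper upright in its stand again and leave the other things on the bench alone.

Things in the scene. Friction and masses are not known exactly. Their poses are not given: they have to be found in the camera images.
- chip_plate: (all sizes in mm) fixed steel plate on a grey block, 112 wide (x) by 210 long (y), flat top 42 above the bench. Lips 8 high, 6 wide on both long sides and the back (+y) end leave a channel 100 wide; the -y end is open and overhangs the tray by 12. Origin: on the bench under the plate's centre; x across the channel, y from the open edge (-105) to the back (+105), z up
- tray: yellow open job tray, fixed under the open edge of the plate: 151 (its x) by 190 (its y), walls 30 high and 3 thick, floor 2 thick. Origin: centre of the underside; its x runs along the plate's y
- wiper: scraper block, 0.18 kg: aluminium clamp 88 x 16 x 18 (z 0-18), shoulder bar 124 x 16 x 10 (z 18-28), dark wooden handle 60 x 26 x 50 (z 28-78). Origin: centre of the clamp's underside; x along the blade, z up; grip across y (26). A rubber blade 88 x 5, tight in the clamp, stands out below it by 7 to 16, differing each time and not reported: feel for the plate with it
- wiper_stand: fixed dark steel stand, base 130 x 62. Two cheeks at x = -52 and +52, 10 thick, carry the shoulder bar 46 above the bench (hung wiper's origin is 28 above this origin, x parallel); clamp and blade hang between them with 3 to spare at each end; four posts, 12 high, stand 3 before and behind the bar. Origin: on the bench under its centre; x along the hung blade
- chip_1: dark crescent-shaped lens offcut, about 21 x 10, 5 thick, 10 g. Origin: middle of its underside
- chip_2: dark crescent-shaped lens offcut, about 24 x 12, 5 thick, 10 g. Origin: middle of its underside
- chip_3: dark crescent-shaped lens offcut, about 17 x 11, 5 thick, 10 g. Origin: middle of its underside
- chip_4: dark crescent-shaped lens offcut, about 21 x 13, 5 thick, 10 g. Origin: middle of its underside
- chip_5: dark crescent-shaped lens offcut, about 19 x 12, 5 thick, 10 g. Origin: middle of its underside
- bench_pliers: bystander: plain steel pliers, 43 x 150 x 11, lying flat. Origin: centre of its underside
- lens_blank: bystander: round clear lens blank, 62 across, 6 thick. Origin: centre of its underside
- pads: bystander: white roll of pads, 62 across, 26 high. Origin: centre of its underside
- spray: bystander: spray bottle, 42 across, 140 high. Origin: centre of its underside
- screws: bystander: flat lidded screw box, 67 x 115 x 21. Origin: centre of its underside
- holding_block: bystander: small mushroom-shaped lens holding block, 26 across, 16 high. Origin: centre of its underside
- blue_driver: bystander: small screwdriver, 109 long, lying. Origin: centre of its underside

How it is judged:
By the outcome, as a careful person would: the job done as asked, in the order asked, and still so for the second after the job is handed in, with the robot touching nothing.
It also fails if it takes over 59 s, if anything falls off the work surface, if the arm or the gripper's body presses on something with over 40 N, if the wrist force passes 120 N, or if a joint passes its speed limit or range.

ROBOT

A 7-joint arm with a two-finger parallel gripper is mounted at the origin on a cart in front of the work surface, level with it; the furniture and walls round the work are solid. World frame = base frame: x ahead of the robot, y to its left, z up, the work surface at z = 0. Lengths are in m, angles in rad, forces in N, time in s.
With the tool pointing down it reaches from about 0.425 to 0.875 m from the base axis. Payload 4.7 kg.
Tool frame: the origin (TCP) lies midway between the tips of the shut fingers; the grasp point (between the pads) lies 19 mm behind it; z points along the fingers, y is the line along which they close (so a half turn about z gives the same grasp; the last joint's range is limited). The gripper opens to 87 mm and grips with 3 to 60 N. Pads are 19 mm wide; open, the fingers measure 117 mm over their backs; the gripper's body (75 mm by 190 mm) begins 51 mm behind the grasp point.
Start: joints at [-1.301, 0.321, -0.07, 1.45, 0.023, 1.371, -0.057], TCP at [0.164, 0.629, 0.223] pointing down, gripper open.
Joint ranges: [-2.86, 2.86], [-0.3, 2.09], [-1.38, 1.24], [0.06, 2.45], [-1.56, 4.7], [0.09, 2.05], [-2.69, 2.69]. Speed limits (rad/s): [2.57, 2.57, 3.14, 3.14, 3.14, 3.14, 3.14].

INTERFACE

Orientations are given as a unit quaternion [x, y, z, w].
In Python, from station import manip, viewer gives the robot as it stands.
- The arm moves only by the shell command python3 -m pendant 'ROWS' [OPENING]. ROWS is JSON, one flat list of numbers, 4 for each row, row after row: the shift along the tool's x, y, z normalised to -1 to 1, where 1 is 0.3 m, then the turn about the tool's z normalised to -1 to 1, where 1 is 45 degrees. A call has 1 to 12 rows; each row is the pose to reach, as a shift and turn from the pose commanded when the call began, along the tool's axes at that moment; what a row does not reach only later rows make up. A row lasts 1/12 s, in which the tool goes at most 41.7 mm and 7.16 degrees, less where a joint would pass 70% of its speed; a pose out of reach is approached as far as the arm can. A call with a number of a shift or a turn outside -1 to 1 is refused whole. A call with a gripper value outside its range is refused whole. OPENING is the finger opening in mm, from 0 to 87, set as the call begins (- or left out, the last holds). The fingers move at their own pace and stop on an object; the grip force is fixed at half the most. Time passes only in rows, so rows that repeat a pose let the fingers close. It gives the time, the measured TCP pose, the force, the opening and the grip force at its end, in the units of the state.
- manip.state(): the state, without advancing time (a new reading comes with each control period).
- viewer.read_camera(name): name is "side" or "top"; returns a dict with "img" (420x560x3 uint8, red, green, blue), "z_map" (420x560 float32, m along the optical axis (not along the pixel's ray), 0 where there is no reading), "vfov" (degrees; the focal length in pixels is half the picture's height over the tangent of half this angle, whatever the lens; pixels are square), "cx", "cy" (the principal point, pixels), "T" (4x4, takes a point from camera to world coordinates). Camera axes: x right, y up, looking along -z (the intrinsics and any distortion apply to the point x, -y, -z); pixel columns grow to the right and rows downward; lengths in m; the calibration is good to about 2 mm. A picture is of the moment at which its call begins.
- manip.hand_in(): hands the job in; it is judged then, once.
The state is a dict: "time_s": time; "joints": joint angles; "joint_velocities": joint speeds; "tau": joint torques, N m; "position": TCP position; "ee_rot": TCP orientation; "ft_force": force on the tool from outside, world axes, zero at the start; "ft_torque": the same for the moment, N m; "gripper_width": finger opening in m; "grasp_force": force on a finger pad.
Only numpy, scipy, OpenCV 4.12 (cv2) and the standard library are available. Lean on these libraries where they do the work, as an engineer would, in place of code of your own. Each camera call takes 0.05 s, during which the arm holds its last target. There are 200 camera calls.

## Working session

There is one attempt and no reset: what is moved stays moved. The work goes in short steps, Python scripts to look and compute and a shell command to move; the robot and the scene stay as the last step left them, time stands still between calls to the robot, and variables do not carry over. Pictures are saved under pics/ and viewed, at most 13 in all, crops included, and the job is handed in when it is done.

```bash
ls; mkdir -p pics
cat > h.py <<'E'
import numpy as np, cv2
from station import manip, viewer
def cam(n):
    c=viewer.read_camera(n); c['f']=c['img'].shape[0]/2/np.tan(np.radians(c['vfov'])/2); return c
def ray(c,u,v):
    d=np.array([(u-c['cx'])/c['f'],-(v-c['cy'])/c['f'],-1.]); T=np.array(c['T']); return T[:3,3],T[:3,:3]@d
def onz(c,u,v,z):
    o,d=ray(c,u,v); return o+d*(z-o[2])/d[2]
def cloud(c):
    H,W=c['z_map'].shape; u,v=np.meshgrid(np.arange(W),np.arange(H)); z=c['z_map']; T=np.array(c['T'])
    P=np.stack([(u-c['cx'])/c['f']*z,-(v-c['cy'])/c['f']*z,-z],-1); return P@T[:3,:3].T+T[:3,3]
def save(c,n): cv2.imwrite('pics/'+n,c['img'][:,:,::-1])
E
python3 - <<'E'
from h import *
s=manip.state(); print(s)
for n in ('top','side'):
    c=cam(n); save(c,n+'0.png'); np.savez(n+'0.npz',**{k:v for k,v in c.items()}); print(n,c.keys(),c['f'],c['cx'],c['cy'],np.round(c['T'],3))
E
```

```text
pics
{'time_s': 0.0, 'joints': array([-1.3008708 ,  0.32183556, -0.0701002 ,  1.45166562,  0.02261143,
        1.37074775, -0.05689255]), 'joint_velocities': array([-0.00171202,  0.00151523, -0.00111671, -0.00016236, -0.00076352,
       -0.00018905,  0.00055254]), 'tau': array([-5.16359778e-04, -4.91289783e+01, -4.03998401e-01, -3.12528992e+01,
       -6.39036717e-02,  4.38574667e-02,  1.94277945e-04]), 'position': array([0.16438593, 0.62831926, 0.22145816]), 'ee_rot': array([ 1.27537015e-01,  9.91833371e-01, -9.31904707e-04, -6.87579537e-05]), 'ft_force': array([ 0.80977948, -0.56935242,  0.16707615]), 'ft_torque': array([-0.0052621 , -0.0282023 ,  0.00947245]), 'grasp_force': 0.0, 'gripper_width': 0.08700336348963794}
top dict_keys(['img', 'z_map', 'vfov', 'cx', 'cy', 'T', 'f']) 399.44589440270096 274.45263430647054 207.94742432928473 [[ 0.029  0.997 -0.067  0.469]
 [-1.     0.029  0.003 -0.042]
 [ 0.005  0.067  0.998  1.313]
 [ 0.     0.     0.     1.   ]]
side dict_keys(['img', 'z_map', 'vfov', 'cx', 'cy', 'T', 'f']) 399.2034089136753 272.78121384243786 208.58958326736786 [[ 0.932  0.243 -0.271  0.245]
 [-0.363  0.602 -0.711 -0.853]
 [-0.01   0.761  0.649  0.789]
 [ 0.     0.     0.     1.   ]]
```

View pics/top0.png

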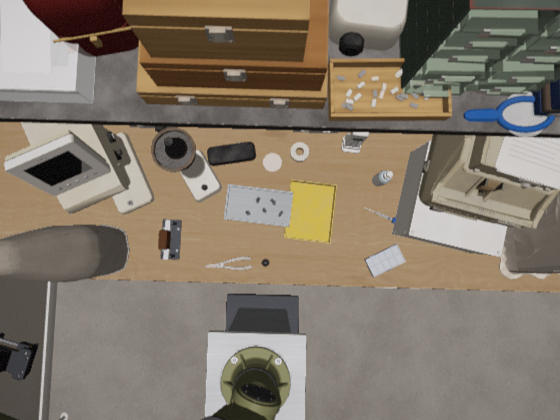

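View pics/side0.png

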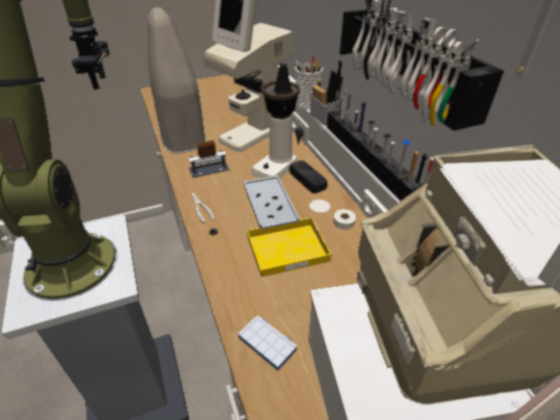

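The top view shows the wiper in its stand at about (170,240), the plate at (225-292, 185-226) with five chips, and the yellow tray at (285-335, 182-240). The pliers and holding block lie nearer the robot. A tall microscope stands at (175,150) and a grey cone at (70,250). In the side view the wiper handle is at (207,150) and the plate at (270,200).

```bash
python3 - <<'E'
from h import *
for n in ('top','side'):
    c=dict(np.load(n+'0.npz')); c['f']=float(c['f']); P=cloud(c)
    im=c['img'].astype(int); hsv=cv2.cvtColor(c['img'],cv2.COLOR_RGB2HSV)
    def rep(l,m):
        p=P[m]; print(n,l,m.sum(),'x',np.round(np.percentile(p[:,0],[1,50,99]),3),'y',np.round(np.percentile(p[:,1],[1,50,99]),3),'z',np.round(np.percentile(p[:,2],[1,50,95]),3))
    u,v=np.meshgrid(np.arange(560),np.arange(420))
    def box(a,b,e,d): return (u>=a)&(u<=b)&(v>=e)&(v<=d)
    # tall map
    reg=(P[...,0]>.3)&(P[...,0]<.75)&(P[...,1]>-.4)&(P[...,1]<.75)&(P[...,2]>.1)
    yb=np.arange(-.4,.75,.1)
    if n=='top':
        for y in yb:
            q=P[reg&(P[...,1]>=y)&(P[...,1]<y+.1)]
            if len(q): print('tall y',round(y,2),'xmin/max',q[:,0].min().round(3),q[:,0].max().round(3),'zmax',q[:,2].max().round(3), len(q))
    W=(P[...,1]>.18)&(P[...,1]<.4)&(P[...,0]>.3)&(P[...,0]<.62)&(P[...,2]>.012)&(P[...,2]<.2)
    hnd=W&(P[...,2]>.085)
    rep('wiper+stand',W); rep('handle z>.085',hnd)
    pl=(P[...,2]>.036)&(P[...,2]<.047)&(P[...,1]>-.15)&(P[...,1]<.2)&(P[...,0]>.45)&(P[...,0]<.72)
    rep('plate',pl)
    lip=pl&False
    r=cv2.minAreaRect(np.float32(P[pl][:,:2]*1000)); print(r)
    r=cv2.minAreaRect(np.float32(P[hnd][:,:2]*1000)); print('handle rect',r)
    s=W&(P[...,2]>.03); 
    r=cv2.minAreaRect(np.float32(P[s][:,:2]*1000)); print('stand/bar rect',r)
    ye=(hsv[...,0]>20)&(hsv[...,0]<34)&(hsv[...,1]>180)&(P[...,2]<.06)&(P[...,1]<.1)&(P[...,1]>-.3); rep('tray',ye)
    r=cv2.minAreaRect(np.float32(P[ye][:,:2]*1000)); print('tray rect',r)
E
python3 - <<'E'
import cv2
a=cv2.imread('pics/top0.png');b=cv2.imread('pics/side0.png')
A=cv2.resize(a[170:255,145:345],(800,340),interpolation=2)
B=cv2.resize(b[125:245,180:320],(303*1,260),interpolation=2)
import numpy as np
o=np.zeros((600,800,3),np.uint8);o[:340]=A;o[340:,:303]=B
cv2.imwrite('pics/crop0.png',o)
E
```

```text
tall y -0.4 xmin/max 0.604 0.678 zmax 0.953 5952
tall y -0.3 xmin/max 0.61 0.75 zmax 0.994 15252
tall y -0.2 xmin/max 0.61 0.75 zmax 0.962 9852
tall y -0.1 xmin/max 0.469 0.712 zmax 1.313 12601
tall y -0.0 xmin/max 0.61 0.661 zmax 0.999 11500
tall y 0.1 xmin/max 0.61 0.737 zmax 0.929 10062
tall y 0.2 xmin/max 0.419 0.744 zmax 0.929 9419
tall y 0.3 xmin/max 0.419 0.72 zmax 0.825 3181
tall y 0.4 xmin/max 0.328 0.749 zmax 0.518 7923
tall y 0.5 xmin/max 0.328 0.723 zmax 0.512 2697
top wiper+stand 952 x [0.39  0.562 0.618] y [0.183 0.289 0.398] z [0.013 0.034 0.107]
top handle z>.085 213 x [0.419 0.45  0.618] y [0.277 0.289 0.39 ] z [0.086 0.105 0.137]
top plate 2231 x [0.509 0.57  0.718] y [-0.096  0.02   0.188] z [0.037 0.042 0.046]
((615.989990234375, 51.70447540283203), (309.6073913574219, 209.66586303710938), 84.74524688720703)
handle rect ((523.094482421875, 326.1978454589844), (227.74952697753906, 44.52289962768555), 26.08097267150879)
stand/bar rect ((502.5978088378906, 290.2625732421875), (219.28184509277344, 232.5950927734375), 89.76805877685547)Traceback (most recent call last):
  File "<stdin>", line 26, in <module>
  File "<stdin>", line 6, in rep
    return _quantile_unchecked(
        a, q, axis, out, overwrite_input, method, keepdims, weights)
    return _ureduce(a,
                    func=_quantile_ureduce_func,
    ...<5 lines>...
                    overwrite_input=overwrite_input,
                    method=method)
    r = func(a, **kwargs)
    result = _quantile(arr,
                       quantiles=q,
    ...<2 lines>...
                       out=out,
                       weights=wgt)
    slices_having_nans = np.isnan(arr[-1, ...])
                                  ~~~^^^^^^^^^
IndexError: index -1 is out of bounds for axis 0 with size 0
```

View pics/crop0.png

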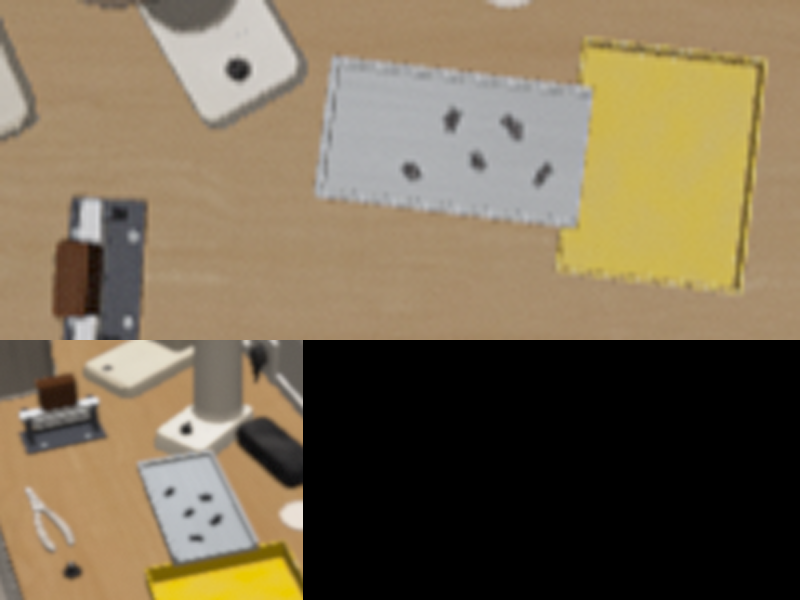

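The crop shows the plate corners at about (333,58), (592,88), (578,226) and (318,197), with five chips at crop x 410-545. The white bar ends of the wiper show on both sides of the brown handle, whose top face is displaced by parallax.

```bash
cat > m.py <<'E'
from h import *
def load(n):
    c=dict(np.load(n+'0.npz'))
    for k in('f','cx','cy'): c[k]=float(c[k])
    return c
u,v=np.meshgrid(np.arange(560),np.arange(420))
def box(a,b,e,d): return (u>=a)&(u<=b)&(v>=e)&(v<=d)
def cast(c,m,z): 
    p=np.argwhere(m); return np.array([onz(c,x,y,z) for y,x in p])
E
python3 - <<'E'
from m import *
B={'top':dict(w=(150,190,210,268),p=(215,300,178,232),t=(280,340,175,248)),'side':dict(w=(183,232,132,180),p=(235,305,170,235),t=(240,335,215,278))}
for n in B:
    c=load(n); P=cloud(c); hsv=cv2.cvtColor(c['img'],cv2.COLOR_RGB2HSV); b=B[n]
    f=lambda k:box(*b[k])
    hm=f('w')&(P[...,2]>.07)
    p=P[hm]; print(n,'handle n',len(p),'z pct',np.round(np.percentile(p[:,2],[5,50,90,99]),4))
    top=f('w')&(P[...,2]>.1); q=P[top]; print(' top face',len(q),'mean',q.mean(0).round(4),cv2.minAreaRect(np.float32(q[:,:2]*1000)))
    br=P[f('w')&(P[...,2]>.05)&(P[...,2]<.061)&(hsv[...,1]<60)&(hsv[...,2]>130)]
    if len(br)>8: print(' bar',len(br),br.mean(0).round(4),cv2.minAreaRect(np.float32(br[:,:2]*1000)), 'z',np.percentile(br[:,2],[5,50,95]).round(4))
    base=P[f('w')&(P[...,2]>.002)&(P[...,2]<.02)&(hsv[...,2]<120)]; print(' base',len(base),cv2.minAreaRect(np.float32(base[:,:2]*1000)), np.median(base[:,2]))
    pl=f('p')&(P[...,2]>.037)&(P[...,2]<.055); pl=cv2.morphologyEx(pl.astype(np.uint8),cv2.MORPH_OPEN,np.ones((3,3)))>0
    q=P[pl]; print(' plate',len(q),cv2.minAreaRect(np.float32(q[:,:2]*1000)),'z',np.percentile(q[:,2],[5,50,95]).round(4))
    ch=f('p')&pl&(hsv[...,2]<125); ch=ch.astype(np.uint8)
    k,l,s,ct=cv2.connectedComponentsWithStats(ch,connectivity=8)
    for i in range(1,k):
        if s[i,4]>3: print('  chip',s[i,4],ct[i].round(1),onz(c,*ct[i],.045).round(4))
    ye=f('t')&(hsv[...,0]>20)&(hsv[...,0]<34)&(hsv[...,1]>150); q=P[ye]; print(' tray',len(q),cv2.minAreaRect(np.float32(q[:,:2]*1000)),'z',np.percentile(q[:,2],[5,50,99]).round(4))
E
```

```text
top handle n 225 z pct [0.0775 0.1038 0.1086 1.3127]
 top face 171 mean [0.4484 0.2719 0.1685] ((451.4266662597656, 130.21719360351562), (57.161399841308594, 345.8372802734375), 1.2792631387710571)
 bar 103 [0.4464 0.2897 0.0556] ((447.451904296875, 289.9320373535156), (16.211488723754883, 122.2560806274414), 89.56145477294922) z [0.0521 0.0556 0.0595]
 base 331 ((445.73236083984375, 290.47198486328125), (64.33807373046875, 127.223876953125), 88.7100830078125) 0.006104883020860097
 plate 2265 ((562.927734375, 6.5666046142578125), (209.98316955566406, 112.2596664428711), 84.69998931884766) z [0.0385 0.0428 0.0509]
  chip 16 [257.6 199.6] [0.579  0.0086 0.045 ]
  chip 17 [272.5 201.3] [ 0.5748 -0.0388  0.045 ]
  chip 11 [263.9 209.6] [ 0.5475 -0.0124  0.045 ]
  chip 14 [247.5 212.5] [0.5368 0.0395 0.045 ]
  chip 11 [280.2 213.1] [ 0.5379 -0.0644  0.045 ]
 tray 418 ((552.7462768554688, -142.08401489257812), (184.71791076660156, 183.8662109375), 85.19931030273438) z [-0.0016  0.0033  0.0307]
side handle n 276 z pct [0.0716 0.0926 0.1069 0.7888]
 top face 102 mean [0.4272 0.195  0.1586] (
[... 350 characters left out ...]
25078582763672) 0.007007817518814241
 plate 1927 ((609.2114868164062, 7.386665344238281), (230.26239013671875, 210.50442504882812), 84.85098266601562) z [0.0397 0.0429 0.0503]
  chip 52 [302.2 173.1] [0.706  0.0896 0.045 ]
  chip 8 [257.9 194.9] [0.5366 0.0373 0.045 ]
  chip 13 [275.  197.2] [0.5801 0.008  0.045 ]
  chip 9 [266.9 204.2] [ 0.5462 -0.0136  0.045 ]
  chip 16 [279.2 207.6] [ 0.5736 -0.0412  0.045 ]
  chip 14 [270.5 216. ] [ 0.5374 -0.0658  0.045 ]
  chip 5 [295.8 220.2] [ 0.5962 -0.1084  0.045 ]
  chip 9 [260.1 225.9] [ 0.4964 -0.0932  0.045 ]
 tray 3144 ((463.10003662109375, -479.0137023925781), (838.448486328125, 218.29229736328125), 74.33846282958984) z [0.0008 0.0039 0.0324]
```

Run:
```python
from m import *
for n in('top','side'):
    c=load(n); P=cloud(c); ok=c['z_map']>0
    for z0,z1 in((.01,.06),(.06,.15),(.15,.25),(.25,.35),(.35,.45),(.45,.6)):
        m=ok&(P[...,0]>.25)&(P[...,0]<.75)&(P[...,1]>.34)&(P[...,1]<.8)&(P[...,2]>z0)&(P[...,2]<z1)
        m=m&(P[...,0]<.53)
        q=P[m]
        if len(q): print(n,z0,len(q),'x',q[:,0].min().round(3),q[:,0].max().round(3),'y',q[:,1].min().round(3),q[:,1].max().round(3),'rmin',np.hypot(q[:,0],q[:,1]).min().round(3))
    m=ok&(P[...,0]>.3)&(P[...,0]<.8)&(P[...,1]>.05)&(P[...,1]<.4)&(P[...,2]>.12)
    q=P[m]; print(n,'scope-ish x',q[:,0].min().round(3),'y',q[:,1].min().round(3),q[:,1].max().round(3), 'z',q[:,2].max().round(3))
    m=ok&(P[...,0]<.3)&(P[...,0]>.05)&(P[...,1]>.3)&(P[...,1]<.8); q=P[m]; print('arm/other',len(q),q.min(0).round(2),q.max(0).round(2))
```

```text
top 0.01 282 x 0.331 0.529 y 0.423 0.513 rmin 0.56
top 0.06 578 x 0.333 0.486 y 0.425 0.492 rmin 0.56
top 0.15 1162 x 0.328 0.484 y 0.426 0.562 rmin 0.564
top 0.25 2389 x 0.332 0.53 y 0.42 0.577 rmin 0.576
top 0.35 2073 x 0.349 0.457 y 0.483 0.583 rmin 0.614
top scope-ish x 0.54 y 0.05 0.4 z 0.999
arm/other 4400 [ 0.05  0.3  -0.8 ] [0.22 0.8  0.64]
side 0.01 514 x 0.322 0.529 y 0.42 0.566 rmin 0.555
side 0.06 1052 x 0.322 0.483 y 0.422 0.568 rmin 0.555
side 0.15 1389 x 0.324 0.482 y 0.421 0.563 rmin 0.557
side 0.25 1655 x 0.329 0.53 y 0.415 0.577 rmin 0.573
side 0.35 1093 x 0.348 0.453 y 0.481 0.584 rmin 0.613
side 0.45 25 x 0.385 0.411 y 0.554 0.582 rmin 0.681
side scope-ish x 0.536 y 0.163 0.4 z 0.497
arm/other 5944 [ 0.06  0.3  -0.79] [0.3  0.8  0.49]
```

```bash
cat > to.py <<'E'
# usage: to.py x y z yawdeg(of tool y) -> rows numbers from the measured pose
import sys; from h import *
from scipy.spatial.transform import Rotation as R
s=manip.state(); M=R.from_quat(s['ee_rot']).as_matrix(); t=np.array([float(a) for a in sys.argv[1:4]])
d=M.T@(t-s['position']); yaw=np.degrees(np.arctan2(M[1,1],M[0,1]))
tr=-(float(sys.argv[4])-yaw) if len(sys.argv)>4 else 0
print('pos',s['position'].round(4),'yaw',yaw.round(2),'tilt',M[2].round(4),'| mm',(d*1000).round(1),'| norm',(d/.3).round(4),'turn',round(tr/45,4),'F',s['ft_force'].round(2),'w',round(s['gripper_width'],4),'g',round(s['grasp_force'],1),'t',s['time_s'])
E
python3 to.py .13 .44 .38 89
python3 - <<'E'
from m import *
for n in('top','side'):
    c=load(n); P=cloud(c); ok=c['z_map']>0
    for y in np.arange(.04,.30,.03):
      for z0,z1 in((.03,.12),(.12,.2),(.2,.3),(.3,.5)):
        m=ok&(P[...,0]>.45)&(P[...,0]<.75)&(P[...,1]>y)&(P[...,1]<y+.03)&(P[...,2]>z0)&(P[...,2]<z1); q=P[m]
        if len(q)>3 : print(n,round(y,2),z0,len(q),np.percentile(q[:,0],[1,50]).round(3),end='; ')
    print()
E
```

```text
pos [0.1644 0.6284 0.2216] yaw 75.35 tilt [-1.0e-04 -1.7e-03 -1.0e+00] | mm [ -14.4 -191.2 -158.1] | norm [-0.048  -0.6374 -0.527 ] turn -0.3034 F [-0.04  0.16  0.39] w 0.0868 g 0.0 t 0.1
top 0.04 0.03 459 [0.512 0.589]; top 0.07 0.03 468 [0.515 0.594]; top 0.1 0.03 286 [0.517 0.7  ]; top 0.13 0.03 229 [0.608 0.709]; top 0.16 0.03 359 [0.59  0.665]; top 0.16 0.12 31 [0.674 0.683]; top 0.16 0.2 230 [0.644 0.684]; top 0.19 0.03 298 [0.58  0.645]; top 0.19 0.12 77 [0.649 0.66 ]; top 0.19 0.2 394 [0.629 0.673]; top 0.19 0.3 210 [0.668 0.684]; top 0.22 0.03 90 [0.605 0.639]; top 0.22 0.12 14 [0.648 0.649]; top 0.22 0.2 310 [0.628 0.665]; top 0.22 0.3 60 [0.67 0.68]; top 0.25 0.03 60 [0.453 0.471]; top 0.25 0.2 390 [0.638 0.686]; top 0.28 0.03 147 [0.452 0.477]; top 0.28 0.2 12 [0.673 0.687]; 
side 0.04 0.03 325 [0.509 0.59 ]; side 0.07 0.03 321 [0.512 0.594]; side 0.1 0.03 230 [0.514 0.606]; side 0.13 0.03 167 [0.599 0.694]; side 0.16 0.03 391 [0.583 0.674]; side 0.16 0.12 151 [0.664 0.682]; side 0.16 0.2 509 [0.64  0.677]; side 0.19 0.03 389 [0.578 0.655]; side 0.19 0.12 347 [0.646 0.663]; side 0.19 0.2 361 [0.627 0.663]; side 0.19 0.3 243 [0.667 0.682]; side 0.22 0.03 64 [0.6   0.642]; side 0.22 0.12 34 [0.645 0.648]; side 0.22 0.2 103 [0.625 0.654]; side 0.22 0.3 8 [0.666 0.675]; side 0.25 0.03 122 [0.45  0.466]; side 0.25 0.2 86 [0.634 0.664]; side 0.28 0.03 120 [0.45  0.473];
```

```bash
python3 -m pendant '[-0.05,-0.633,-0.533,0, -0.05,-0.633,-0.533,0, -0.05,-0.633,-0.533,0, -0.05,-0.633,-0.533,0, -0.05,-0.633,-0.533,0, -0.05,-0.633,-0.533,0, -0.05,-0.633,-0.533,-0.15, -0.05,-0.633,-0.533,-0.3, -0.05,-0.633,-0.533,-0.3]' 60; python3 to.py .42 .25 .38 89
```

```text
time_s: 0.85
position: [0.1309, 0.4409, 0.3831]
ee_rot: [0.009, 1.0, 0.001, 0.0]
ft_force: [0.6, -0.3, -0.6]
gripper_width: 0.06
grasp_force: 0.0
pos [0.1309 0.4409 0.3831] yaw 89.0 tilt [-5.0e-04  1.5e-03 -1.0e+00] | mm [-292.3 -185.8    3. ] | norm [-0.9745 -0.6194  0.01  ] turn 0.0 F [ 0.59 -0.26 -0.64] w 0.06 g 0.0 t 0.85
```

```bash
python3 -m pendant '[-0.975,-0.62,0,0, -0.975,-0.62,0,0, -0.975,-0.62,0,0, -0.975,-0.62,0,0, -0.975,-0.62,0,0, -0.975,-0.62,0,0, -0.975,-0.62,0,0, -0.975,-0.62,0,0, -0.975,-0.62,0,0, -0.975,-0.62,0,0]'; python3 to.py .447 .290 .15 89
```

```text
time_s: 1.68
position: [0.4228, 0.2457, 0.3815]
ee_rot: [0.016, 1.0, -0.001, -0.0]
ft_force: [-1.1, 0.0, -0.0]
gripper_width: 0.0599
grasp_force: 0.0
pos [0.4228 0.2457 0.3815] yaw 88.17 tilt [ 1.0e-04 -2.5e-03 -1.0e+00] | mm [-22.7  45.6 231.4] | norm [-0.0758  0.1521  0.7712] turn -0.0184 F [-1.1   0.01 -0.03] w 0.0599 g 0.0 t 1.6833
```

```bash
python3 -m pendant '[-0.08,0.15,0.3,0, -0.08,0.15,0.6,0, -0.08,0.15,0.75,0, -0.08,0.15,0.75,0, -0.08,0.15,0.75,0, -0.08,0.15,0.75,0, -0.08,0.15,0.75,0, -0.08,0.15,0.75,0, -0.08,0.15,0.75,0]'; python3 to.py .447 .290 .066 89
python3 - <<'E'
from h import *
c=cam('side'); d=cam('top'); a=cv2.resize(c['img'][90:215,140:290],(480,400),interpolation=cv2.INTER_CUBIC); b=cv2.resize(d['img'][190:290,120:200],(320,400),interpolation=cv2.INTER_CUBIC)
cv2.imwrite('pics/g1.png',np.hstack([a,b])[:,:,::-1])
E
```

```text
time_s: 2.43
position: [0.445, 0.295, 0.1592]
ee_rot: [0.01, 1.0, 0.001, 0.001]
ft_force: [-0.0, -0.8, -0.2]
gripper_width: 0.0601
grasp_force: 0.0
pos [0.445  0.295  0.1592] yaw 88.83 tilt [-0.0016  0.0015 -1.    ] | mm [-2.  -5.1 93.2] | norm [-0.0066 -0.0171  0.3106] turn -0.0037 F [-0.04 -0.76 -0.23] w 0.0601 g 0.0 t 2.4333
```

View pics/g1.png

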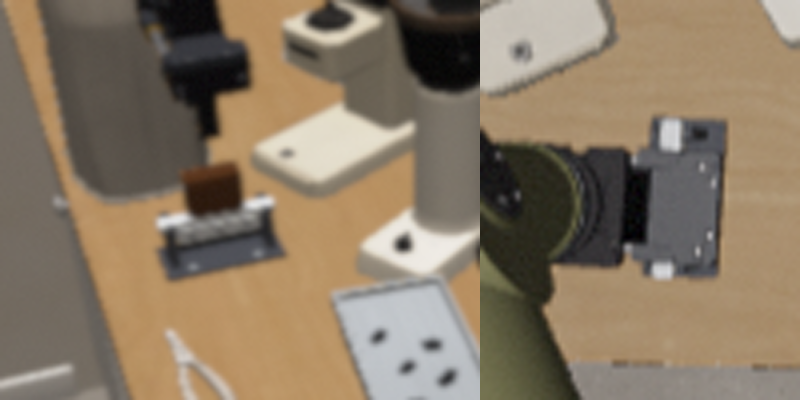

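The side crop shows the gripper above the brown handle at (212,188), lined up with it and clear of the cone and the microscope. The top crop shows the bar ends at (670,135) and (660,268), on either side of the gripper.

```bash
python3 -m pendant '[-0.003,-0.017,0,0, -0.003,-0.017,0.1,0, -0.003,-0.017,0.2,0, -0.003,-0.017,0.28,0, -0.003,-0.017,0.32,0, -0.003,-0.017,0.32,0, -0.003,-0.017,0.32,0, -0.003,-0.017,0.32,0]'; python3 to.py .446 .290 .062 88.7
```

```text
time_s: 3.2
position: [0.4467, 0.2897, 0.0634]
ee_rot: [0.01, 1.0, 0.001, 0.001]
ft_force: [-0.1, -0.3, -0.7]
gripper_width: 0.0601
grasp_force: 0.0
pos [0.4467 0.2897 0.0634] yaw 88.83 tilt [-0.0025  0.0022 -1.    ] | mm [0.7 0.3 1.4] | norm [0.0025 0.001  0.0048] turn 0.0029 F [-0.12 -0.28 -0.75] w 0.0601 g 0.0 t 3.2
```

```bash
python3 -m pendant '[0,0,0,0,0,0,0,0,0,0,0,0,0,0,0,0,0,0,0,0,0,0,0,0,0,0,0,0,0,0,0,0]' 10; python3 to.py .446 .290 .062 88.7
```

```text
time_s: 3.87
position: [0.4454, 0.2892, 0.0617]
ee_rot: [0.01, 1.0, 0.0, 0.0]
ft_force: [-0.0, 1.1, 1.4]
gripper_width: 0.0256
grasp_force: 30.0
pos [0.4454 0.2892 0.0617] yaw 88.85 tilt [-3.e-04  6.e-04 -1.e+00] | mm [-0.5  0.8 -0.3] | norm [-0.0018  0.0027 -0.0011] turn 0.0033 F [-0.    1.06  1.37] w 0.0256 g 30.0 t 3.8667
```

```bash
python3 -m pendant '[0,0,-0.03,0,0,0,-0.07,0,0,0,-0.12,0,0,0,-0.2,0,0,0,-0.28,0,0,0,-0.36,0,0,0,-0.43,0,0,0,-0.45,0,0,0,-0.45,0,0,0,-0.45,0]'; python3 to.py .569 .071 .14 84.7
python3 - <<'E'
from h import *
c=cam('side'); d=cam('top'); a=cv2.resize(c['img'][90:215,140:290],(480,400),interpolation=cv2.INTER_CUBIC); b=cv2.resize(d['img'][190:290,120:200],(320,400),interpolation=cv2.INTER_CUBIC)
cv2.imwrite('pics/g2.png',np.hstack([a,b])[:,:,::-1])
E
```

```text
time_s: 4.7
position: [0.4451, 0.2885, 0.1961]
ee_rot: [0.01, 1.0, -0.0, -0.0]
ft_force: [-1.2, -0.6, -2.1]
gripper_width: 0.0257
grasp_force: 30.0
pos [0.4451 0.2885 0.1961] yaw 88.84 tilt [ 3.e-04 -3.e-04 -1.e+00] | mm [-128.3 -214.9   56.1] | norm [-0.4278 -0.7164  0.1871] turn 0.0919 F [-1.17 -0.65 -2.12] w 0.0257 g 30.0 t 4.7
```

View pics/g2.png

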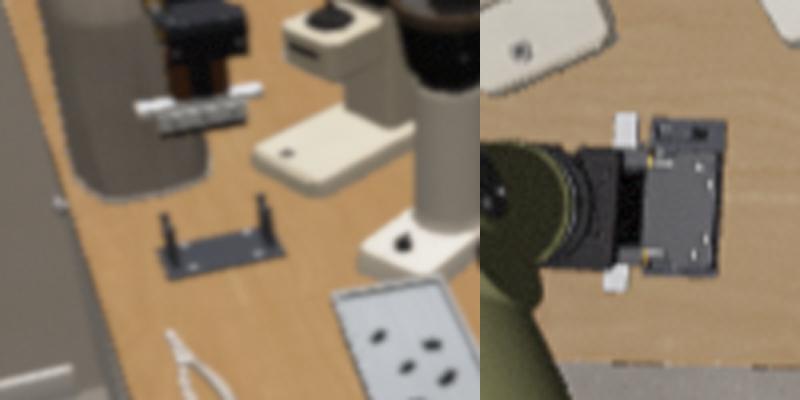

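The side crop shows the wiper lifted level, with the bar at (200,98), and the stand empty with its two cheeks. The top crop agrees.

```bash
python3 -m pendant '[-0.05,-0.1,0,0.02,-0.12,-0.2,0,0.04,-0.19,-0.32,0,0.06,-0.26,-0.44,0,0.092,-0.33,-0.56,0,0.092,-0.39,-0.65,0,0.092,-0.428,-0.716,0,0.092,-0.428,-0.716,0,0.092,-0.428,-0.716,0,0.092,-0.428,-0.716,0,0.092,-0.428,-0.716,0,0.092,-0.428,-0.716,0,0.092]'; python3 to.py .569 .071 .11 84.7
python3 - <<'E'
from h import *
c=cam('side'); d=cam('top'); a=cv2.resize(c['img'][110:235,210:360],(480,400),interpolation=cv2.INTER_CUBIC); b=cv2.resize(d['img'][160:260,215:295],(320,400),interpolation=cv2.INTER_CUBIC)
cv2.imwrite('pics/g3.png',np.hstack([a,b])[:,:,::-1])
fs=[]
E
```

```text
time_s: 5.8
position: [0.5687, 0.0732, 0.196]
ee_rot: [0.045, 0.999, 0.0, -0.0]
ft_force: [0.5, 0.2, -1.6]
gripper_width: 0.0259
grasp_force: 30.0
pos [0.5687 0.0732 0.196 ] yaw 84.86 tilt [ 1.e-03  2.e-04 -1.e+00] | mm [-0.6 -2.2 86. ] | norm [-0.0019 -0.0073  0.2865] turn 0.0035 F [ 0.53  0.22 -1.59] w 0.0259 g 30.0 t 5.8
```

View pics/g3.png

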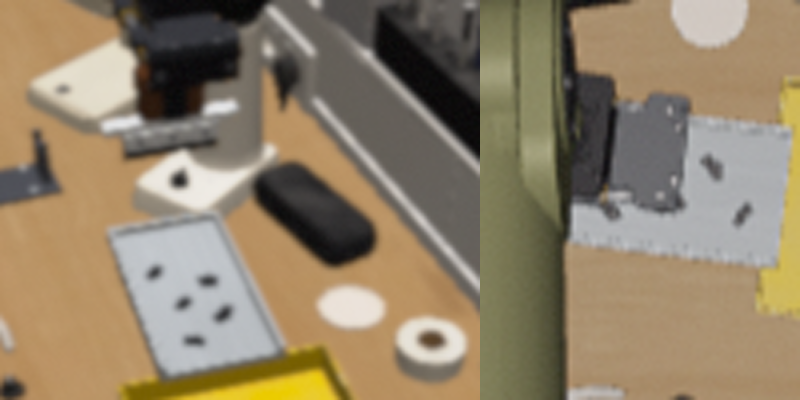

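The side crop shows the wiper level above the back of the plate, with all five chips in front of it. Next I descend to just above contact and check where the bar is.

```bash
python3 -m pendant '[0,-0.007,0.1,0,0,-0.007,0.2,0,0,-0.007,0.27,0,0,-0.007,0.3,0,0,-0.007,0.3,0,0,-0.007,0.3,0,0,-0.007,0.3,0,0,-0.007,0.3,0]'; python3 to.py .569 .071 .09 84.7
python3 - <<'E'
from h import *
c=cam('side'); P=cloud(c); hsv=cv2.cvtColor(c['img'],cv2.COLOR_RGB2HSV); ok=c['z_map']>0
save(c,'s4.png'); np.savez('s4.npz',**c)
m=ok&(P[...,2]>.083)&(P[...,2]<.106)&(P[...,0]>.48)&(P[...,0]<.66)&(P[...,1]>.03)&(P[...,1]<.12)
q=P[m]; r=cv2.minAreaRect(np.float32(q[:,:2]*1000)); print(len(q),r,np.percentile(q[:,2],[5,50,95]))
e=np.array([.9957,-.0924]); f=np.array([.0924,.9957]); d=q[:,:2]-[.563,.0066]; print('x\' range',np.percentile(d@e,[0,1,99,100]).round(4),'y\'',np.percentile(d@f,[1,50,99]).round(4))
v,u=np.argwhere(m).T; print(u.min(),u.max(),v.min(),v.max())
E
```

```text
time_s: 6.57
position: [0.5705, 0.0697, 0.1083]
ee_rot: [0.046, 0.999, 0.001, 0.002]
ft_force: [0.8, -1.1, -2.6]
gripper_width: 0.0259
grasp_force: 30.0
pos [0.5705 0.0697 0.1083] yaw 84.71 tilt [-0.003   0.0012 -1.    ] | mm [ 1.7  1.1 18.3] | norm [0.0057 0.0037 0.061 ] turn 0.0003 F [ 0.77 -1.05 -2.61] w 0.0259 g 30.0 t 6.5667
240 ((568.11181640625, 66.11784362792969), (20.094453811645508, 122.03706359863281), 85.0333480834961) [0.08412424 0.09698961 0.10431283]
x' range [-0.0614 -0.0598  0.0601  0.0606] y' [0.0499 0.0544 0.0684]
244 284 167 180
```

```bash
python3 -m pendant '[0,0,0.01,0,0,0,0.02,0,0,0,0.03,0,0,0,0.03,0,0,0,0.03,0,0,0,0.03,0,0,0,0.03,0]'|grep -E 'posi|force'; python3 -m pendant '[0,0,0.003,0,0,0,0.006,0,0,0,0.006,0,0,0,0.006,0]'|grep -E 'posi|ft_f';python3 -m pendant '[0,0,0,0,0,0,0,0]'|grep -E 'posi|ft_f'
```

```text
position: [0.5693, 0.0694, 0.0975]
ft_force: [-0.1, -0.0, -2.5]
grasp_force: 30.0
position: [0.5691, 0.0694, 0.0956]
ft_force: [-0.7, 0.1, -1.2]
position: [0.5692, 0.0695, 0.0957]
ft_force: [0.5, 0.1, -1.5]
```

```bash
python3 -m pendant '[0,0,0.0033,0,0,0,0.0067,0,0,0,0.0067,0,0,0,0.0067,0]'|grep -E 'posi|ft_f'; python3 -m pendant '[0,0,0.0033,0,0,0,0.0033,0,0,0,0.0033,0]'|grep -E 'posi|ft_f'
```

```text
position: [0.5691, 0.0694, 0.0935]
ft_force: [0.4, -0.6, -2.0]
position: [0.5692, 0.0695, 0.0926]
ft_force: [0.5, 0.7, -2.3]
```

```bash
python3 -m pendant '[0,0,0.0033,0,0,0,0.0033,0,0,0,0.0033,0]'|grep -E 'posi|ft_f'
```

```text
position: [0.5691, 0.0694, 0.0916]
ft_force: [0.4, -0.1, -1.1]
```

```bash
python3 -m pendant '[0,0,0.0033,0,0,0,0.0033,0,0,0,0.0033,0]'|grep -E 'posi|ft_f'
```

```text
position: [0.5691, 0.0694, 0.0906]
ft_force: [-0.5, 0.3, -1.8]
```

```bash
python3 -m pendant '[0,0,0.0033,0,0,0,0.0033,0,0,0,0.0033,0]'|grep -E 'posi|ft_f'
```

```text
position: [0.5691, 0.0694, 0.0896]
ft_force: [-0.3, -0.2, -2.1]
```

```bash
python3 -m pendant '[0,0,0.0033,0,0,0,0.0033,0,0,0,0.0033,0]'|grep -E 'posi|ft_f'
```

```text
position: [0.5691, 0.0694, 0.0886]
ft_force: [-0.7, 0.3, -1.1]
```

```bash
python3 -m pendant '[0,0,0.0033,0,0,0,0.0033,0,0,0,0.0033,0]'|grep -E 'posi|ft_f'
```

```text
position: [0.5695, 0.0695, 0.0881]
ft_force: [-1.1, -0.3, 1.3]
```

```bash
python3 -m pendant '[0,0,0.002,0,0,0,0.002,0,0,0,0.002,0]'|grep -E 'posi|ft_f'
```

```text
position: [0.5695, 0.0695, 0.0881]
ft_force: [-1.6, 0.0, 5.9]
```

```bash
python3 -m pendant '[0,0,-0.001,0,0,-0.008,-0.001,0,0,-0.016,-0.001,0,0,-0.025,-0.001,0,0,-0.035,-0.001,0]'|grep -E 'posi|ft_f'; python3 to.py .569 .07 .088 84.7
```

```text
position: [0.5691, 0.06, 0.0881]
ft_force: [0.7, 3.4, 5.0]
pos [0.5691 0.06   0.0881] yaw 84.75 tilt [-0.002   0.0019 -1.    ] | mm [ 1.  10.   0.1] | norm [0.0035 0.0333 0.0005] turn 0.001 F [0.67 3.37 4.98] w 0.0258 g 30.0 t 10.2
```

```bash
python3 -m pendant '[0,-0.01,-0.0007,0,0,-0.021,-0.0007,0,0,-0.032,-0.0007,0,0,-0.043,-0.0007,0,0,-0.054,-0.0007,0,0,-0.065,-0.0007,0,0,-0.076,-0.0007,0,0,-0.087,-0.0007,0]'|grep -E 'posi|ft_f'; python3 to.py .569 .07 .088 84.7
```

```text
position: [0.5664, 0.0333, 0.0881]
ft_force: [-0.2, 3.3, 6.6]
pos [0.5664 0.0333 0.0881] yaw 84.71 tilt [-0.0013  0.0013 -1.    ] | mm [ 0.8 36.8  0.2] | norm [0.0027 0.1226 0.0006] turn 0.0002 F [-0.17  3.27  6.63] w 0.0258 g 30.0 t 10.8667
```

```bash
python3 -m pendant '[0,-0.01,-0.001,0,0,-0.021,-0.001,0,0,-0.032,-0.001,0,0,-0.043,-0.001,0,0,-0.054,-0.001,0,0,-0.065,-0.001,0,0,-0.076,-0.001,0,0,-0.087,-0.001,0]'|grep -E 'posi|ft_f'
```

```text
position: [0.5635, 0.0071, 0.0881]
ft_force: [-0.1, 3.9, 4.8]
```

Run:
```python
from h import *
c=cam('side'); d=cam('top'); a=cv2.resize(c['img'][150:275,220:370],(480,400),interpolation=cv2.INTER_CUBIC); b=cv2.resize(d['img'][160:260,235:315],(320,400),interpolation=cv2.INTER_CUBIC)
cv2.imwrite('pics/g5.png',np.hstack([a,b])[:,:,::-1])
```

```text
(no output)
```

View pics/g5.png

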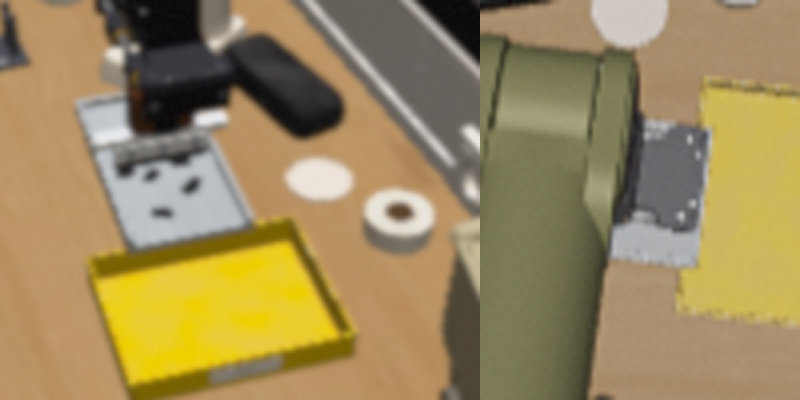

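The side crop shows the blade on the plate, chips gathering in front of it at (125-190, 165-210), and none left behind. I continue the wipe.

```bash
python3 -m pendant '[0,-0.01,-0.0003,0,0,-0.021,-0.0003,0,0,-0.032,-0.0003,0,0,-0.043,-0.0003,0,0,-0.054,-0.0003,0,0,-0.065,-0.0003,0,0,-0.076,-0.0003,0,0,-0.087,-0.0003,0,0,-0.098,-0.0003,0,0,-0.109,-0.0003,0]'|grep -E 'posi|ft_f'
```

```text
position: [0.5604, -0.0256, 0.0881]
ft_force: [0.1, 3.3, 5.8]
```

```bash
python3 -m pendant '[0,-0.01,-0.0007,0,0,-0.021,-0.0007,0,0,-0.032,-0.0007,0,0,-0.043,-0.0007,0,0,-0.054,-0.0007,0,0,-0.065,-0.0007,0,0,-0.076,-0.0007,0,0,-0.087,-0.0007,0]'|grep -E 'posi|ft_f'; python3 to.py .5534 -.097 .088 84.7
```

```text
position: [0.5578, -0.0519, 0.0881]
ft_force: [0.0, 2.6, 3.6]
pos [ 0.5578 -0.0519  0.0881] yaw 84.7 tilt [ 2.e-04 -0.e+00 -1.e+00] | mm [  0.2 -45.3   0.1] | norm [ 0.0008 -0.151   0.0004] turn 0.0001 F [0.03 2.61 3.64] w 0.0262 g 30.0 t 13.1333
```

```bash
python3 -m pendant '[0,-0.01,0.0003,0,0,-0.021,0.0003,0,0,-0.032,0.0003,0,0,-0.043,0.0003,0,0,-0.054,0.0003,0,0,-0.065,0.0003,0,0,-0.076,0.0003,0,0,-0.087,0.0003,0,0,-0.098,0.0003,0,0,-0.109,0.0003,0,0,-0.12,0.0003,0,0,-0.13,0.0003,0]'|grep -E 'posi|ft_f'; python3 to.py .5534 -.097 .088 84.7
python3 - <<'E'
from h import *
c=cam('side'); d=cam('top'); a=cv2.resize(c['img'][175:275,220:340],(480,400),interpolation=cv2.INTER_CUBIC); b=cv2.resize(d['img'][160:260,265:345],(320,400),interpolation=cv2.INTER_CUBIC)
cv2.imwrite('pics/g6.png',np.hstack([a,b])[:,:,::-1])
E
```

```text
position: [0.5543, -0.0908, 0.0881]
ft_force: [-0.4, 3.3, 3.4]
pos [ 0.5543 -0.0908  0.0881] yaw 84.69 tilt [ 0. -0. -1.] | mm [ 0.3 -6.2  0.1] | norm [ 0.0011 -0.0207  0.0004] turn -0.0002 F [-0.4   3.34  3.36] w 0.026 g 30.0 t 14.1333
```

View pics/g6.png

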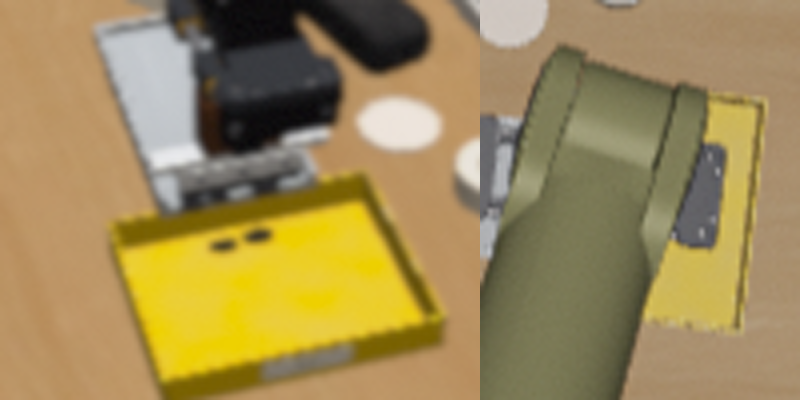

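Two chips lie in the tray at (222,245) and (258,235), and three more are at the edge at (205,198), (240,190) and (290,178). I push the last millimetres.

```bash
python3 -m pendant '[0,-0.007,0.0003,0,0,-0.014,0.0003,0,0,-0.021,0.0003,0,0,-0.026,0.0003,0,0,-0.026,0.0003,0,0,-0.026,0.0003,0]'|grep -E 'posi|ft_f'; python3 to.py .5534 -.097 .088 84.7
python3 - <<'E'
from h import *
c=cam('side'); a=cv2.resize(c['img'][195:275,235:335],(600,480),interpolation=cv2.INTER_CUBIC)
cv2.imwrite('pics/g7.png',a[:,:,::-1])
hsv=cv2.cvtColor(c['img'],cv2.COLOR_RGB2HSV); P=cloud(c)
m=(hsv[...,2]<70)&(P[...,1]<-.11)&(P[...,1]>-.2)&(P[...,2]<.03)&(P[...,0]>.46)&(P[...,0]<.65)
k,l,s,ct=cv2.connectedComponentsWithStats(m.astype(np.uint8))
for i in range(1,k):
    if s[i,4]>3: print(s[i,4],ct[i].round(1),onz(c,*ct[i],.004).round(3))
E
```

```text
position: [0.5537, -0.0986, 0.0881]
ft_force: [0.2, 1.4, 4.0]
pos [ 0.5537 -0.0986  0.0881] yaw 84.69 tilt [-3.e-04 -5.e-04 -1.e+00] | mm [0.5 1.6 0.1] | norm [0.0015 0.0052 0.0003] turn -0.0002 F [0.24 1.42 4.03] w 0.0257 g 30.0 t 14.7333
```

```bash
cat > chips.py <<'E'
from h import *
c=cam('side'); hsv=cv2.cvtColor(c['img'],cv2.COLOR_RGB2HSV)
save(c,'last.png')
# tray floor polygon, plate frame -> world -> pixels: by casting every pixel onto z=.006
u,v=np.meshgrid(np.arange(560),np.arange(420)); T=np.array(c['T'])
d=np.stack([(u-c['cx'])/c['f'],-(v-c['cy'])/c['f'],-np.ones(u.shape)],-1)@T[:3,:3].T
def at(z): return T[:3,3]+d*((z-T[2,3])/d[...,2])[...,None]
e=np.array([.9957,-.0924]); f=np.array([.0924,.9957])
def comp(z,lab,y0,y1,w,vmax):
    P=at(z); D=P[...,:2]-[.563,.0066]; x=D@e; y=D@f
    m=(y>y0)&(y<y1)&(abs(x)<w)&(hsv[...,2]<vmax)
    k,l,s,ct=cv2.connectedComponentsWithStats(m.astype(np.uint8),connectivity=8)
    for i in range(1,k):
        if s[i,4]>3: print(lab,s[i,4],ct[i].round(1),'x\'y\'',x[l==i].mean().round(3),y[l==i].mean().round(3),'V',np.median(hsv[l==i],0))
comp(.005,'tray',-.235,-.118,.085,130)
comp(.045,'plate',-.112,.095,.046,125)
E
python3 chips.py
```

```text
tray 29 [316.1 259.9] x'y' 0.06 -0.232 V [ 24. 251. 122.]
tray 63 [279.9 268.1] x'y' -0.039 -0.232 V [ 24. 249. 122.]
plate 622 [277.  199.1] x'y' 0.02 -0.006 V [110.  25.  52.]
plate 163 [280.1 220.8] x'y' 0.001 -0.101 V [18. 14. 98.]
```

```bash
python3 -c "
import cv2
a=cv2.imread('pics/last.png')[200:275,235:335]; cv2.imwrite('pics/g8.png',cv2.resize(a,(640,480),interpolation=2))"
```

```text
(no output)
```

View pics/g8.png

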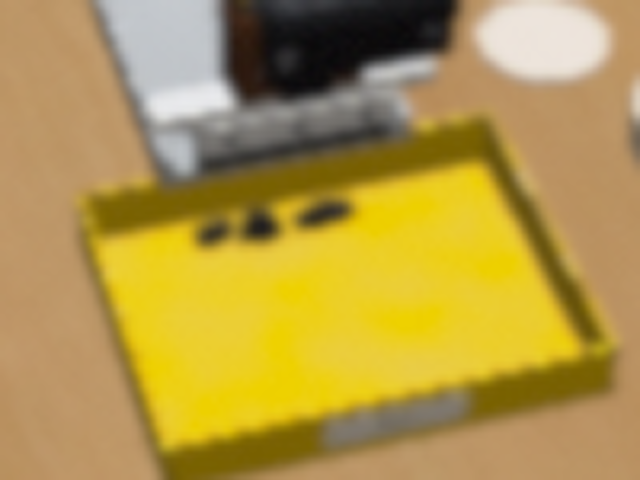

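The chips lie in the tray at (212,230), (260,225) and (325,213). The long blob and the clump may each be more than one. The blade is at the edge, so I push 4 mm more, lift and count.

```bash
python3 -m pendant '[0,-0.007,0,0,0,-0.014,0,0,0,-0.014,0,0]'|grep -E 'posi|ft_f'; python3 -m pendant '[0,0,-0.02,0,0,0,-0.06,0,0,0,-0.13,0,0,0,-0.22,0,0,0,-0.32,0,0,0,-0.4,0,0,0,-0.4,0,0,0,-0.4,0]'; sed -i 's/-.118,.085,130/-.100,.085,75/' chips.py; python3 chips.py
python3 - <<'E'
import cv2,numpy as np
a=cv2.imread('pics/last.png'); cv2.imwrite('pics/g9.png',cv2.resize(a[180:275,225:345],(758,600),interpolation=2))
E
python3 to.py .4454 .2892 .20 88.85
```

```text
position: [0.5519, -0.1039, 0.087]
ft_force: [-0.8, 1.0, -1.8]
time_s: 15.75
position: [0.5542, -0.1029, 0.2101]
ee_rot: [0.046, 0.999, 0.0, 0.002]
ft_force: [-0.1, 0.3, -2.5]
gripper_width: 0.0259
grasp_force: 30.0
tray 7 [285.4 232.9] x'y' 0.014 -0.112 V [ 20. 103.  69.]
tray 9 [275. 235.] x'y' -0.017 -0.112 V [ 21. 109.  56.]
plate 9 [274.2 179.4] x'y' 0.039 0.089 V [ 13.  21. 102.]
plate 91 [272.4 187.7] x'y' 0.022 0.05 V [ 17.  13. 102.]
pos [ 0.5531 -0.1025  0.2084] yaw 84.69 tilt [-6.e-04  3.e-04 -1.e+00] | mm [143.5 380.    8.4] | norm [0.4783 1.2668 0.0281] turn -0.0923 F [ 0.   -0.87 -1.49] w 0.0256 g 30.0 t 15.8
```

View pics/g9.png

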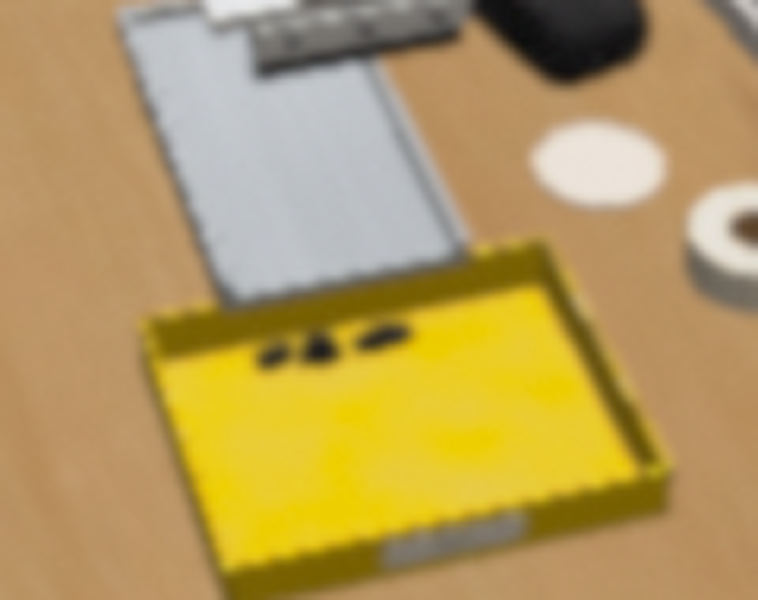

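The plate is clear of chips. All of them are in the tray against the near wall, at about (270,355), (320,345) and (385,335), with some touching. I carry the scraper back to the stand.

```bash
python3 -m pendant '[0.03,0.07,0,0,0.07,0.19,0,0,0.13,0.34,0,0,0.18,0.48,0,0,0.24,0.63,0,0,0.29,0.77,0,-0.03,0.34,0.9,0,-0.06,0.38,1,0,-0.09,0.38,1,0,-0.092,0.38,1,0,-0.092]'|grep posi; python3 to.py .4454 .2892 .20 88.85
```

```text
position: [0.4645, 0.2112, 0.2061]
pos [0.4645 0.2112 0.2061] yaw 89.32 tilt [ 0.0034 -0.001  -1.    ] | mm [20.  77.7  6.1] | norm [0.0665 0.2591 0.0205] turn 0.0105 F [-0.37  0.33 -1.83] w 0.0257 g 30.0 t 16.6333
```

```bash
python3 -m pendant '[0.03,0.1,0,0,0.06,0.2,0,0,0.065,0.26,0,0,0.065,0.26,0,0,0.065,0.26,0,0,0.065,0.26,0,0,0.065,0.26,0,0,0.065,0.26,0,0]'|grep posi; python3 to.py .4454 .2892 .15 88.85
python3 - <<'E'
from h import *
for n in('side','top'):
    c=cam(n); P=cloud(c); hsv=cv2.cvtColor(c['img'],cv2.COLOR_RGB2HSV); ok=c['z_map']>0
    R=ok&(P[...,0]>.36)&(P[...,0]<.53)&(P[...,1]>.24)&(P[...,1]<.34)
    w=R&(P[...,2]>.183)&(P[...,2]<.212)&(hsv[...,1]<60)&(hsv[...,2]>150); q=P[w]
    if len(q)>10: print(n,'bar',len(q),cv2.minAreaRect(np.float32(q[:,:2]*1000)),np.percentile(q[:,2],[2,50,98]).round(4), 'x range',q[:,0].min().round(4),q[:,0].max().round(4))
    if len(q)>10: print('  zmean by end',q[q[:,0]<.43][:,2].mean(),q[q[:,0]>.46][:,2].mean())
    s=R&(P[...,2]>.043)&(P[...,2]<.062); q=P[s]
    if len(q)>10:print(n,'cheeks',len(q),cv2.minAreaRect(np.float32(q[:,:2]*1000)),q[:,0].min(),q[:,0].max())
E
```

```text
position: [0.4502, 0.2837, 0.208]
pos [0.4502 0.2837 0.208 ] yaw 88.7 tilt [-0.e+00 -5.e-04 -1.e+00] | mm [ 4.9  5.5 58. ] | norm [0.0165 0.0182 0.1932] turn -0.0034 F [ 0.07 -0.46 -0.68] w 0.0261 g 30.0 t 17.3
side bar 79 ((448.9009704589844, 279.95306396484375), (17.64583969116211, 122.96353149414062), 88.71377563476562) [0.1917 0.2016 0.2049] x range 0.3873 0.5103
  zmean by end 0.2011269439125572 0.201234719693294
side cheeks 56 ((444.1571960449219, 287.280029296875), (35.44386291503906, 113.03998565673828), 88.0425796508789) 0.3871444560253744 0.5005912754491036
top bar 80 ((450.5005187988281, 283.09375), (14.777446746826172, 122.65498352050781), 88.78999328613281) [0.1975 0.202  0.2062] x range 0.3893 0.5117
  zmean by end 0.202103872223847 0.20179161105455723
top cheeks 64 ((446.93853759765625, 290.823974609375), (36.096946716308594, 112.65668487548828), 88.6549301147461) 0.39023752931255895 0.5028577369133339
```

```bash
python3 -m pendant '[0.0165,0.018,0.05,0,0.0165,0.018,0.15,0,0.0165,0.018,0.25,0,0.0165,0.018,0.327,0,0.0165,0.018,0.327,0,0.0165,0.018,0.327,0,0.0165,0.018,0.327,0,0.0165,0.018,0.327,0]'|grep posi;python3 -m pendant '[0,0,0,0,0,0,0,0,0,0,0,0]'|grep posi; python3 to.py .4454 .2892 .0617 88.85
```

```text
position: [0.4461, 0.2916, 0.1122]
position: [0.4451, 0.2912, 0.1109]
pos [0.4451 0.2912 0.1109] yaw 88.85 tilt [-0.0011  0.0012 -1.    ] | mm [-0.3 -2.  49.2] | norm [-0.0009 -0.0067  0.1639] turn -0.0 F [-0.04  0.44 -1.84] w 0.0261 g 30.0 t 18.3167
```

```bash
python3 -m pendant '[0,-0.0065,0,0,0,-0.0065,0,0,0,-0.0065,0.03,0,0,-0.0065,0.06,0,0,-0.0065,0.08,0,0,-0.0065,0.08,0,0,-0.0065,0.08,0,0,-0.0065,0.08,0]'|grep -E 'posi|ft_f'; python3 to.py .4454 .2892 .0617 88.85
```

```text
position: [0.4447, 0.2888, 0.0858]
ft_force: [0.9, 0.1, -1.6]
pos [0.4447 0.2888 0.0858] yaw 88.84 tilt [ 0.e+00 -2.e-04 -1.e+00] | mm [-0.7  0.4 24.1] | norm [-0.0022  0.0013  0.0805] turn -0.0001 F [ 0.91  0.1  -1.57] w 0.0259 g 30.0 t 18.9833
```

```bash
python3 -m pendant '[-0.002,0.001,0.015,0,-0.002,0.001,0.03,0,-0.002,0.001,0.045,0,-0.002,0.001,0.06,0,-0.002,0.001,0.07,0,-0.002,0.001,0.07,0,-0.002,0.001,0.07,0]'|grep -E 'posi|ft_f'; python3 to.py .4454 .2892 .0617 88.85
```

```text
position: [0.4451, 0.289, 0.0647]
ft_force: [-0.3, 0.1, -1.9]
pos [0.4451 0.289  0.0647] yaw 88.85 tilt [ 3.e-04 -3.e-04 -1.e+00] | mm [-0.3  0.2  3. ] | norm [-0.001   0.0005  0.0099] turn -0.0001 F [-0.28  0.08 -1.89] w 0.0256 g 30.0 t 19.5667
```

```bash
python3 -m pendant '[0,0,0.004,0,0,0,0.008,0,0,0,0.0095,0,0,0,0.0095,0,0,0,0.0095,0]'|grep -E 'posi|ft_f'; python3 to.py .4454 .2892 .0617 88.85
```

```text
position: [0.4453, 0.2892, 0.0622]
ft_force: [0.1, 0.3, -1.1]
pos [0.4453 0.2892 0.0622] yaw 88.84 tilt [-1.e-04  2.e-04 -1.e+00] | mm [-0.1  0.   0.5] | norm [-0.0004  0.0001  0.0015] turn -0.0001 F [ 0.1   0.34 -1.09] w 0.0262 g 30.0 t 19.9833
```

```bash
python3 -m pendant '[0,0,0.0025,0,0,0,0.0025,0,0,0,0.0025,0]'|grep -E 'posi|ft_f'
```

```text
position: [0.4454, 0.2893, 0.0617]
ft_force: [-0.1, 0.2, 1.1]
```

```bash
python3 -m pendant '[0,0,0,0,0,0,0,0,0,0,0,0,0,0,0,0,0,0,0,0,0,0,0,0,0,0,0,0,0,0,0,0]' 60; python3 -m pendant '[0,0,-0.05,0,0,0,-0.12,0,0,0,-0.22,0,0,0,-0.33,0,0,0,-0.45,0,0,0,-0.58,0,0,0,-0.65,0,0,0,-0.65,0,0,0,-0.65,0,0,0,-0.65,0]'
python3 - <<'E'
from h import *
for n in('side','top'):
    c=cam(n); P=cloud(c); hsv=cv2.cvtColor(c['img'],cv2.COLOR_RGB2HSV); ok=c['z_map']>0
    R=ok&(P[...,0]>.36)&(P[...,0]<.53)&(P[...,1]>.24)&(P[...,1]<.34)
    w=R&(P[...,2]>.05)&(P[...,2]<.062)&(hsv[...,1]<60)&(hsv[...,2]>150); q=P[w]
    print(n,len(q),cv2.minAreaRect(np.float32(q[:,:2]*1000)),np.median(q[:,2]),'ends',q[q[:,0]<.43][:,2].mean(),q[q[:,0]>.46][:,2].mean())
    h=R&(P[...,2]>.1)&(P[...,2]<.115); print(' handle top',h.sum(),P[h].mean(0).round(4),np.median(P[h][:,2]))
    if n=='side':
        a=cv2.resize(c['img'][120:275,170:345],(677,600),interpolation=cv2.INTER_CUBIC); cv2.imwrite('pics/g10.png',a[:,:,::-1])
E
```

```text
time_s: 20.9
position: [0.4453, 0.2891, 0.0614]
ee_rot: [0.01, 1.0, 0.0, 0.0]
ft_force: [0.1, 0.0, -0.2]
gripper_width: 0.0595
grasp_force: 0.0
time_s: 21.73
position: [0.4448, 0.2889, 0.2554]
ee_rot: [0.01, 1.0, -0.0, -0.001]
ft_force: [-0.0, 0.3, -0.4]
gripper_width: 0.0602
grasp_force: 0.0
side 70 ((443.5103759765625, 285.74114990234375), (122.60594177246094, 26.64166259765625), 1.0066580772399902) 0.05591944417682465 ends 0.05624444767833283 0.05544746819579899
 handle top 93 [0.4432 0.2828 0.105 ] 0.10541018668566426
top 36 ((497.564208984375, 287.87872314453125), (22.825847625732422, 14.639851570129395), 10.759450912475586) 0.05530238776076646 ends nan 0.055288250517758306
 handle top 0 [nan nan nan] nan<stdin>:6: RuntimeWarning: Mean of empty slice.
  ret = ret.dtype.type(ret / rcount)
<stdin>:7: RuntimeWarning: Mean of empty slice.
  ret = um.true_divide(
  return _methods._mean(a, axis=axis, dtype=dtype,
```

View pics/g10.png

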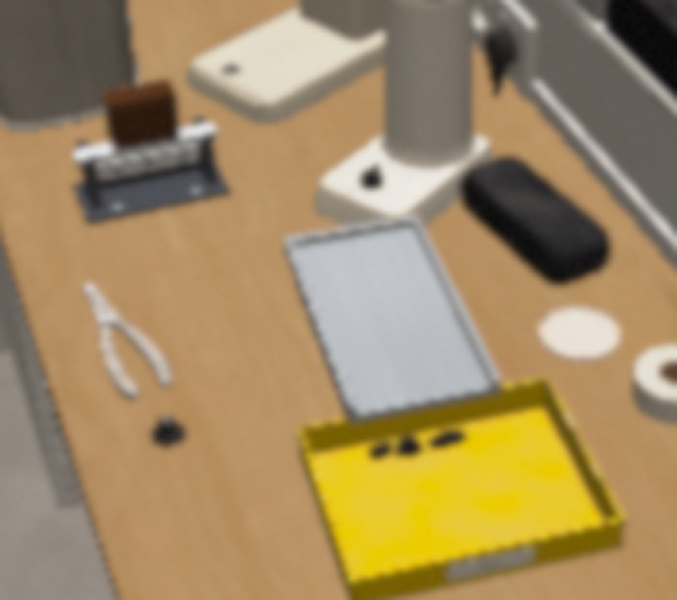

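The scraper hangs level in its stand at (145,140), the plate is bare, the chips are in the tray at (380-450, 445), and the bystanders have not moved. I hand the job in.

```bash
python3 -c "
from station import manip
print(manip.hand_in())"
```

```text
the job is handed in; nothing more can be done
None
```

The scraper wiped the plate bare under light pressure (about 5–9 N net) and hangs level in its stand again; the offcuts are in the tray, though I inferred all five from the empty plate because some touch and I could not count them singly; handed in at about 22 s.

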